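# Turn the condiment stand to bring the sugar round to the mug

### The arm

A 7-joint arm with a two-finger parallel gripper is mounted at the origin on a cart in front of the work surface, level with it; the furniture and walls round the work are solid. World frame = base frame: x ahead of the robot, y to its left, z up, the work surface at z = 0. Lengths are in m, angles in rad, forces in N, time in s.
With the tool pointing down it reaches from about 0.4 to 0.85 m from the base axis. Payload 4.5 kg.
Tool frame: the origin (TCP) lies at the centre of the arm's flange, where the gripper is bolted on; the fingertips stand 166 mm ahead of it and the grasp point (between the pads) lies 147 mm ahead of it (r.grip_depth is the distance from the TCP to the grasp point, in m); z points along the fingers, y is the line along which they close (so a half turn about z gives the same grasp; the last joint's range is limited). The gripper opens to 88 mm and grips with 3 to 60 N. Pads are 18 mm wide; open, the fingers measure 123 mm over their backs; the gripper's body (75 mm by 187 mm) begins 45 mm behind the grasp point.
Start: joints at [1.358, 0.689, -0.195, 1.565, 0.157, 0.902, -0.215], TCP at [0.153, -0.606, 0.405] pointing down, gripper open.
Joint ranges: [-3.01, 3.01], [-0.46, 2.08], [-1.47, 1.51], [0.13, 2.56], [-1, 4.14], [0.04, 2.09], [-2.66, 2.66]. Speed limits (rad/s): [2.57, 2.57, 3.14, 3.14, 3.14, 3.14, 3.14].

### API

Orientations are given as a unit quaternion [x, y, z, w].
In Python, from plant import status, cams, r, finder gives the robot as it stands.
- The arm moves only by the tool play_rows, never from a script. Its argument "rows" is a list of rows, each a list of 7 numbers: the opening in per cent of the stroke, from 0 (shut) to 100 (fully open), then the shift along the tool's x, y, z in m, then the turn, a rotation vector about the tool's x, y, z in degrees. A call has 1 to 8 rows; each row shifts and turns the commanded pose from where the row before left it, along the tool's axes as they then stand; what a row does not reach is not made up. A row lasts 1/8 s, in which the tool goes at most 62.5 mm and 10.7 degrees, less where a joint would pass 70% of its speed; a pose out of reach is approached as far as the arm can. A call with a gripper value outside its range is refused whole. The fingers move at their own pace and stop on an object; "grip_force" is the grip in N (left out, the last holds). Time passes only in rows, so rows that do not move let the fingers close. It gives the time, the measured TCP pose, the force, the opening and the grip force at its end, in the units of the state.
- status.get_state(): the state, without advancing time (a new reading comes with each control period).
- cams.snapshot(name): name is "side" or "top"; returns the picture (384x512x3 uint8, red, green, blue); there is no depth.
- cams.camera_params(name): a dict with "vfov" (degrees; the focal length in pixels is half the picture's height over the tangent of half this angle, whatever the lens; pixels are square), "cx", "cy" (the principal point, pixels), "R" (3x3) and "t" (3): a world point X has camera coordinates R X + t. Camera axes: x right, y down, z forward; pixel columns grow to the right and rows downward; lengths in m; the calibration is good to about 2 mm. A picture is of the moment at which its call begins. camera_params takes no time and is no camera call.
- r.finish_job(): hands the job in; it is judged then, once.
Trained networks look in the newest picture that a camera, given by its name, has taken for a name from the list of things; names that differ only in an ending like _2 or _b are one class to them, and where a whole thing is asked for, a point or a joint stands for the part that bears it (a point fixed in the world has none). Each returns a list of dicts, best first, with "score" (0 to 1); they miss things now and then, are a little off and sometimes report something else, mostly with a low value. They report only what shows in the picture. A call takes as long as a camera call.
- finder.spot_in(camera, label): "at" ([x, y, z] in m, in the coordinates of the camera as it stood for that picture, good to about 4 mm: the middle of the surface that is visible of it).
- finder.regions_of(camera, label): "mask" (384x512 bool, what is visible of it).
The state is a dict: "clock": time; "q": joint angles; "qd": joint speeds; "joint_torque": joint torques, N m; "tool_pos": TCP position; "eef_rot": TCP orientation; "contact_force": force on the tool from outside, world axes, zero at the start; "moment": the same for the moment, N m; "opening": opening from 0.0 (shut) to 1.0 (fully open); "finger_force": force on a finger pad.
Only numpy, scipy, OpenCV 4.12 (cv2) and the standard library are available. Lean on these libraries where they do the work, as an engineer would, in place of code of your own. Each camera call takes 0.05 s, during which the arm holds its last target. There are 200 camera calls.

### The job

Bring the sugar round to the mug: push with a fingertip against an arm of the star handle on the revolving condiment stand, and turn the stand steadily until the sugar shaker sits squarely between the stand's centre post and the mug, then take the finger away. Grasp and lift nothing; touch only the stand, leave the mug where it is and let the shaker and jars ride round upright in their seats.

Things in the scene. Friction and masses are not known exactly. Their poses are not given: they have to be found in the camera images.
- star_hub (a point): Centre of the star handle, on the upright axis of the revolving condiment stand, 190 mm above the worktop. The frame turns with the stand: z up, x level, from the post to the middle of the sugar's seat. Four level steel arms, at 45, 135, 225 and 315 degrees from x; the hub they meet in is 36 mm wide, 176 to 205 mm high.
- star_end (a point): Centre of the black ball (18 mm) at the end of the arm that stands 45 degrees anticlockwise of the sugar; 90 mm from the axis, 190 mm high. The four arms are alike: round steel bars 10 mm thick. Nothing under them reaches above 145 mm except the 15 mm post, so a fingertip may be lowered between two arms to about 165 mm height and pushed sideways against one.
- sugar_seat (a point): Centre of the sugar's seat on the wooden deck (242 mm across, its top 24 mm above the worktop), 75 mm from the axis. Four such seats, 90 degrees apart and midway between the arms, each with a thin steel wire rail 22 mm above the deck that keeps its jar in place.
- stand (a joint): Turning angle of the stand on its fixed foot, rad, 0 at the start, growing anticlockwise seen from above; turns freely either way up to 6.2 rad. Friction holds it wherever it is left: about 0.2 N m, that is 3 N of push at 70 mm from the axis; it does not coast noticeably when turned slowly.
- sugar: Glass sugar shaker with white sugar and a steel screw top, 58 mm across, 119 mm tall, standing loose in its railed seat on the stand. Origin at the centre of its underside, z up.
- jam: Glass jar of red jam with a white lid, 69 mm across, 99 mm tall, loose in the seat opposite the sugar. Origin at the centre of its underside, z up.
- spice_one: Glass spice jar with a black cap, 41 mm across, 105 mm tall, loose in the seat 90 degrees anticlockwise of the sugar. Origin at the centre of its underside, z up.
- spice_two: A second spice jar like the first, 41 mm across, 105 mm tall, loose in the seat 90 degrees clockwise of the sugar. Origin at the centre of its underside, z up.
- mug: White mug with a pale blue flower pattern, standing upright on the worktop between the robot and the stand; 82 mm across, 91 mm tall, 114 mm long with its handle, which points to its own -y. Origin under the middle of its overall length, 16.5 mm from the axis of the round cup; z up.
- mug_centre (a point): Centre of the round cup of the mug at its underside, on the worktop. The stand has to point the sugar at this point.

How it is judged:
By the outcome, as a careful person would: the job done as asked, in the order asked, and still so for the second after the job is handed in, with the robot touching nothing.
It also fails if it takes over 54 s, if anything falls off the work surface, if the arm or the gripper's body presses on something with over 40 N, if the wrist force passes 120 N, or if a joint passes its speed limit or range.

## Working session

There is one attempt and no reset: what is moved stays moved. The work goes in short steps, Python scripts to look and compute and a tool call to move; the robot and the scene stay as the last step left them, time stands still between calls to the robot, and variables do not carry over. Pictures are saved under pics/ and viewed, at most 10 in all, crops included, and the job is handed in when it is done.

Besides the shell and the picture viewer there is one more tool, called after "Call:" as name([rows], argument=value, ...), one row to a line, values as JSON. play_rows: Moves the arm, as the interface text tells. Its arguments: {"type":"object","properties":{"rows":{"type":"array","items":{"type":"array","items":{"type":"number"}}},"grip_force":{"type":"number"}},"required":["rows"]}

```bash
mkdir -p pics; cat > h.py <<'E'
import numpy as np, cv2
from plant import status, cams, r, finder
def look(n, f=None):
    im=cams.snapshot(n)
    if f: cv2.imwrite('pics/'+f, im[:,:,::-1])
    return im
def spot(c,l):
    p=cams.camera_params(c); R=np.array(p['R']); t=np.array(p['t'])
    return [(round(d['score'],2), (R.T@(np.array(d['at'])-t)).round(4)) for d in finder.spot_in(c,l)[:2]]
def ray(c,u,v,z):
    p=cams.camera_params(c); R=np.array(p['R']); t=np.array(p['t'])
    f=192/np.tan(np.radians(p['vfov'])/2)
    d=R.T@np.array([(u-p['cx'])/f,(v-p['cy'])/f,1]); o=-R.T@t
    return o+d*(z-o[2])/d[2]
E
python3 - <<'E'
from h import *
look('top','t0.png'); look('side','s0.png')
for c in ['top','side']:
    for l in ['star_hub','star_end','sugar','jam','spice_one','mug','mug_centre']:
        try: print(c,l,spot(c,l))
        except Exception as e: print(c,l,e)
    p=cams.camera_params(c); print(p)
print(status.get_state())
E
```

```text
top star_hub [(0.85, array([ 0.5821, -0.0599,  0.0222]))]
top star_end [(0.94, array([ 0.5828, -0.0618,  0.0252]))]
top sugar [(0.6, array([ 0.6241, -0.1245,  0.133 ]))]
top jam [(0.86, array([0.5511, 0.0041, 0.1253]))]
top spice_one [(0.84, array([ 0.6513, -0.025 ,  0.1299]))]
top mug [(0.59, array([ 0.3849, -0.0752,  0.011 ]))]
top mug_centre [(0.63, array([ 0.3831, -0.0795,  0.0103]))]
{'vfov': 49.61089676418314, 'cx': 259.5898196597622, 'cy': 187.7336315503126, 'R': array([[ 0.01162401, -0.99981325,  0.01543845],
       [-0.99085615, -0.01359266, -0.13423612],
       [ 0.1344209 , -0.01373692, -0.99082911]]), 't': array([-0.04935199,  0.56848333,  1.04887104])}
side star_hub [(0.92, array([ 0.5997, -0.0472,  0.021 ]))]
side star_end [(0.79, array([ 0.5977, -0.0456,  0.0241]))]
side sugar []
side jam [(0.66, array([0.557 , 0.0189, 0.1192]))]
side spice_one [(0.85, array([ 0.6568, -0.016 ,  0.1138]))]
side mug [(0.78, array([ 0.3895, -0.0921,  0.0567]))]
side mug_centre [(0.71, array([ 0.3866, -0.0866,  0.0519]))]
{'vfov': 47.39737964051715, 'cx': 249.96108261276106, 'cy': 191.9857
[... 255 characters left out ...]
k': 0.8, 'q': array([ 1.35780205,  0.68909556, -0.19461886,  1.56530883,  0.15733088,
        0.90251937, -0.21509502]), 'qd': array([ 0.00190968, -0.00053931,  0.00047207,  0.0009545 ,  0.00035361,
       -0.00183153, -0.00172923]), 'joint_torque': array([-1.80766932e-06, -5.27434444e+01, -1.26721188e+00, -1.53733814e+01,
       -5.20148326e-02, -6.22668940e-04,  3.11112296e-05]), 'tool_pos': array([ 0.15271308, -0.60606017,  0.40474361]), 'eef_rot': array([9.92392404e-01, 1.23115048e-01, 8.87731455e-07, 2.91270176e-05]), 'contact_force': array([ 0.08568201,  0.27676509, -0.50402738]), 'moment': array([0.02966632, 0.01330832, 0.0057451 ]), 'finger_force': 0.0, 'opening': 1.0054240290971534}
```

View pics/t0.png

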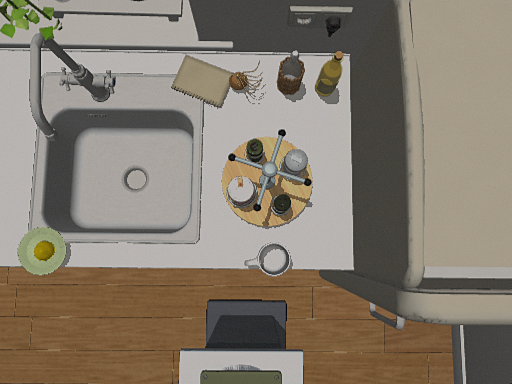

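View pics/s0.png

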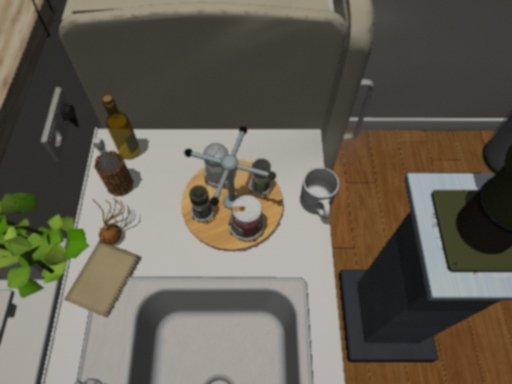

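Top view: hub near (269,170), balls at (282,133), (232,157), (257,208) and (308,182), sugar (steel top) at (296,159), mug rim centre about (275,260) with its handle to the left. The tall fridge is to the right, at negative y.

```bash
python3 - <<'E'
from h import *
im=cv2.imread('pics/t0.png')
for n,(x0,y0,x1,y1) in {'a':(212,125,322,280)}.items():
    c=cv2.resize(im[y0:y1,x0:x1],None,fx=3.8,fy=3.8,interpolation=cv2.INTER_CUBIC); cv2.imwrite('pics/t0c.png',c)
B=[]
for u,v in [(282,133),(232,157),(257,208),(308,182)]:
    g=im[v-8:v+9,u-8:u+9].max(2); ys,xs=np.nonzero(g<50); 
    k=np.hypot(xs-8,ys-8)<7; uu,vv=u-8+xs[k].mean(),v-8+ys[k].mean(); p=ray('top',uu,vv,.19); B.append(p); print(uu,vv,p[:2].round(4),k.sum())
B=np.array(B); c=B.mean(0); print('c',c); d=B-c; print(np.hypot(d[:,0],d[:,1]),np.degrees(np.arctan2(d[:,1],d[:,0])))
print('mug rim',ray('top',275,259.5,.091), 'fridge-ish',ray('top',352,150,0),ray('top',352,268,0))
for cam in ['top','side']:
    look(cam); 
    for d in finder.regions_of(cam,'mug')[:1]:
        m=d['mask']; ys,xs=np.nonzero(m); print(cam,d['score'],m.sum(),xs.min(),xs.max(),ys.min(),ys.max(),xs.mean(),ys.mean())
E
```

```text
281.6875 132.53125 [ 0.677  -0.0893] 32
231.59459459459458 156.97297297297297 [0.6182 0.0243] 37
256.65 206.975 [ 0.505 -0.034] 40
307.10526315789474 181.89473684210526 [ 0.5633 -0.1472] 38
c [ 0.59087546 -0.06152815  0.19      ]
[0.0904746  0.09010146 0.09015644 0.09001942] [ -17.84318687   72.37729814  162.20852946 -107.82503004]
mug rim [ 0.38611948 -0.08100396  0.091     ] fridge-ish [ 0.68272744 -0.29611092  0.        ] [ 0.36289227 -0.29024603  0.        ]
top 0.93 995 244 290 241 275 271.2572864321608 258.68442211055276
side 0.63 1490 299 338 167 217 318.26644295302015 190.45771812080537
```

View pics/t0c.png

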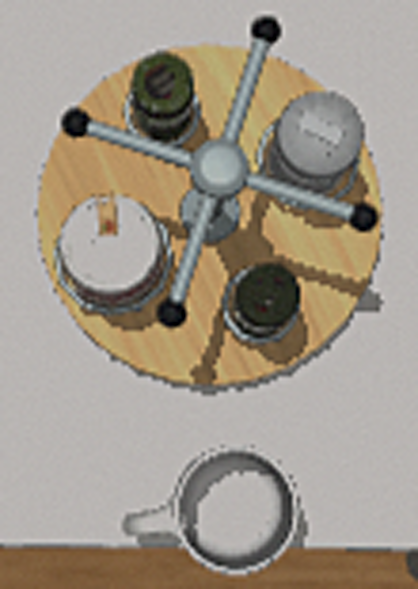

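Crop: the sugar sits between the arms pointing to -18° and -108°, so it's at about -63°. The mug cup is at about (274.6,259). Next I'll check the fridge extent, so the approach path clears it.

```bash
python3 - <<'E'
from h import *
print('mug',ray('top',274.6,259.2,.091))
for u,v in [(400,310),(415,325),(405,300),(350,20),(355,268),(320,272),(385,315),(370,305)]:
    print('top',u,v,[ray('top',u,v,z)[:2].round(3) for z in (-.3,0,.2,.4,.6)])
for u,v in [(345,30),(370,20),(335,130),(325,130),(360,110),(370,80),(340,10)]:
    print('side',u,v,[ray('side',u,v,z)[:2].round(3) for z in (-.3,0,.2,.4,.6)])
im1=cv2.imread('pics/t0.png')[240:384,290:512]; im2=cv2.imread('pics/s0.png')[0:150,250:450]
cv2.imwrite('pics/f.png',np.hstack([cv2.resize(im1,(420,290)),cv2.resize(im2,(380,290))]))
E
```

```text
mug [ 0.38682918 -0.08002433  0.091     ]
top 400 310 [array([ 0.211, -0.519]), array([ 0.256, -0.415]), array([ 0.286, -0.345]), array([ 0.316, -0.276]), array([ 0.346, -0.206])]
top 415 325 [array([ 0.163, -0.567]), array([ 0.218, -0.453]), array([ 0.255, -0.376]), array([ 0.292, -0.3  ]), array([ 0.328, -0.224])]
top 405 300 [array([ 0.244, -0.536]), array([ 0.282, -0.429]), array([ 0.307, -0.357]), array([ 0.332, -0.285]), array([ 0.358, -0.213])]
top 350 20 [array([ 1.238, -0.37 ]), array([ 1.065, -0.297]), array([ 0.95 , -0.249]), array([ 0.835, -0.201]), array([ 0.72 , -0.152])]
top 355 268 [array([ 0.347, -0.371]), array([ 0.363, -0.298]), array([ 0.374, -0.25 ]), array([ 0.384, -0.201]), array([ 0.395, -0.153])]
top 320 272 [array([ 0.332, -0.253]), array([ 0.352, -0.205]), array([ 0.364, -0.173]), array([ 0.377, -0.141]), array([ 0.39 , -0.109])]
top 385 315 [array([ 0.195, -0.468]), array([ 0.243, -0.375]), array([ 0.275, -0.312]), array([ 0.307, -0.25 ]), array([ 0.34 , -0.188])]
top 370 305 [array([ 0.226, -0.419]), array([ 0.268, -0.336]), array([ 0.296, -0.281]), array
[... 291 characters left out ...]
ay([0.413, 0.004])]
side 335 130 [array([ 0.248, -0.514]), array([ 0.321, -0.289]), array([ 0.37 , -0.139]), array([0.419, 0.011]), array([0.468, 0.161])]
side 325 130 [array([ 0.283, -0.514]), array([ 0.348, -0.289]), array([ 0.391, -0.139]), array([0.434, 0.011]), array([0.477, 0.161])]
side 360 110 [array([ 0.148, -0.605]), array([ 0.246, -0.358]), array([ 0.311, -0.193]), array([ 0.375, -0.028]), array([0.44 , 0.136])]
side 370 80 [array([ 0.093, -0.749]), array([ 0.204, -0.468]), array([ 0.277, -0.28 ]), array([ 0.351, -0.092]), array([0.425, 0.096])]
side 340 10 [array([ 0.168, -1.141]), array([ 0.261, -0.765]), array([ 0.322, -0.514]), array([ 0.384, -0.263]), array([ 0.446, -0.012])]
```

View pics/f.png

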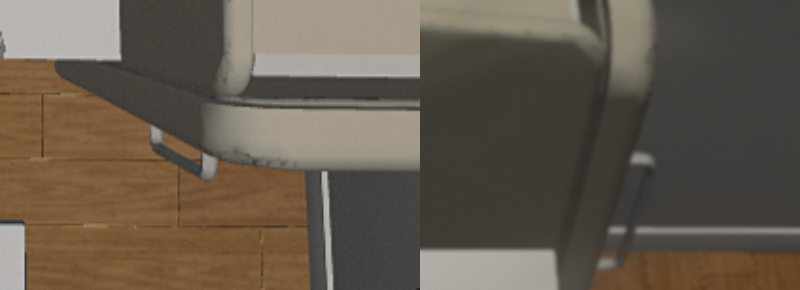

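Call:
play_rows([
  [0,0,0,-0.04,0,0,0],
  [0,0,0,-0.05,0,0,0],
  [0,0,0,-0.05,0,0,0],
  [0,0,0,-0.05,0,0,0],
  [0,0,0,-0.04,0,0,0],
  [0,0.02,-0.03,0,0,0,0],
  [0,0.02,-0.03,0,0,0,0],
  [0,0.02,-0.03,0,0,0,0],
], grip_force=5)

```text
clock: 2.0
tool_pos: [0.1892, -0.5029, 0.6348]
eef_rot: [0.992, 0.123, 0.0, 0.0]
contact_force: [0.6, -0.0, 0.4]
opening: 0.113
finger_force: 0.0
```

Call:
play_rows([
  [0,0.02,-0.03,0,0,0,0],
  [0,0.02,-0.03,0,0,0,0],
  [0,0.02,-0.03,0,0,0,0],
  [0,0.03,-0.03,0,0,0,0],
  [0,0.03,-0.03,0,0,0,0],
  [0,0.03,-0.03,0,0,0,0],
  [0,0.03,-0.03,0,0,0,0],
  [0,0,0,0,0,0,0],
])

```text
clock: 3.0
tool_pos: [0.3134, -0.2538, 0.6352]
eef_rot: [0.992, 0.127, 0.001, 0.0]
contact_force: [-1.0, -0.7, -0.5]
opening: 0.007
finger_force: 0.0
```

```bash
cat > s.py <<'E'
from h import *
from scipy.spatial.transform import Rotation as Ro
s=status.get_state(); p=s['tool_pos']; R=Ro.from_quat(s['eef_rot']).as_matrix()
h=np.array([.5909,-.0615,p[2]]); d=p-h
print('t',s['clock'],'p',p.round(4),'q',s['q'].round(2),'tip z',(p+.166*R[:,2])[2].round(4))
print('xaxis yaw',np.degrees(np.arctan2(R[1,0],R[0,0])).round(1),'z',R[:,2].round(3),'F',s['contact_force'].round(1),'open',s['opening'])
print('finger r,ang',np.hypot(*d[:2]).round(4),np.degrees(np.arctan2(d[1],d[0])).round(1)%360,'hub in tool',(R.T@(h-p)).round(4))
E
python3 s.py
```

```text
t 3.0 p [ 0.3134 -0.2538  0.6352] q [ 0.9   0.15 -0.39  1.75  0.06  1.25 -0.83] tip z 0.4692
xaxis yaw 14.5 z [ 0.001 -0.    -1.   ] F [-1.  -0.7 -0.5] open 0.006765898790978187
finger r,ang 0.3376 214.7 hub in tool [ 3.168e-01 -1.165e-01  3.000e-04]
```

Call:
play_rows([
  [0,0,0,0,0,0,-10],
  [0,0,0,0,0,0,-10],
  [0,0,0,0,0,0,-10],
  [0,0,0,0,0,0,-10],
  [0,0,0,0,0,0,-10],
  [0,0,0,0,0,0,-10],
  [0,0,0,0,0,0,-10],
  [0,0,0,0,0,0,-10],
])

```text
clock: 4.0
tool_pos: [0.3114, -0.2576, 0.6347]
eef_rot: [0.68, 0.733, -0.0, 0.0]
contact_force: [0.7, -0.3, -0.3]
opening: 0.006
finger_force: 0.0
```

Call:
play_rows([
  [0,0,0,0,0,0,-10],
  [0,0,0,0,0,0,-5],
  [0,0,0,0,0,0,0],
])

```text
clock: 4.38
tool_pos: [0.3115, -0.2575, 0.6347]
eef_rot: [0.581, 0.814, -0.0, -0.0]
contact_force: [0.3, -0.3, 0.1]
opening: 0.006
finger_force: 0.0
```

```bash
python3 s.py
```

```text
t 4.375 p [ 0.3115 -0.2575  0.6347] q [ 1.08  0.17 -0.61  1.74  0.1   1.26  0.78] tip z 0.4687
xaxis yaw 109.0 z [-0. -0. -1.] F [ 0.3 -0.3  0.1] open 0.005576549579453943
finger r,ang 0.3412 215.0 hub in tool [ 9.450e-02  3.279e-01 -1.000e-04]
```

Call:
play_rows([
  [0,0.0118,0.0335,0,0,0,0],
  [0,0.0118,0.0335,0,0,0,0],
  [0,0.0118,0.0335,0,0,0,0],
  [0,0.0118,0.0335,0,0,0,0],
  [0,0.0118,0.0335,0,0,0,0],
  [0,0.0118,0.0335,0,0,0,0],
  [0,0.0118,0.0335,0,0,0,0],
  [0,0.0118,0.0335,0,0,0,0],
])

```text
clock: 5.38
tool_pos: [0.5353, -0.0796, 0.6345]
eef_rot: [0.581, 0.814, -0.0, 0.0]
contact_force: [0.3, -0.3, 0.2]
opening: 0.009
finger_force: 0.0
```

Call:
play_rows([
  [0,0,0,0.03,0,0,0],
  [0,0,0,0.04,0,0,0],
  [0,0,0,0.04,0,0,0],
  [0,0,0,0.04,0,0,0],
  [0,0,0,0.04,0,0,0],
  [0,0,0,0.03,0,0,0],
  [0,0,0,0,0,0,0],
  [0,0,0,0,0,0,0],
])

```text
clock: 6.38
tool_pos: [0.5349, -0.0796, 0.4158]
eef_rot: [0.58, 0.814, 0.0, 0.001]
contact_force: [0.3, -0.8, 0.3]
opening: 0.004
finger_force: 0.0
```

```bash
python3 s.py; python3 -c "
from h import *
look('top','t1.png')"
```

```text
t 6.375 p [ 0.5349 -0.0796  0.4158] q [ 0.43  0.62 -0.61  1.8   0.45  0.87 -0.05] tip z 0.2498
xaxis yaw 109.1 z [ 0.002 -0.    -1.   ] F [ 0.3 -0.8  0.3] open 0.00401823395648059
finger r,ang 0.0588 197.9 hub in tool [-0.0012  0.0588  0.0001]
```

View pics/t1.png

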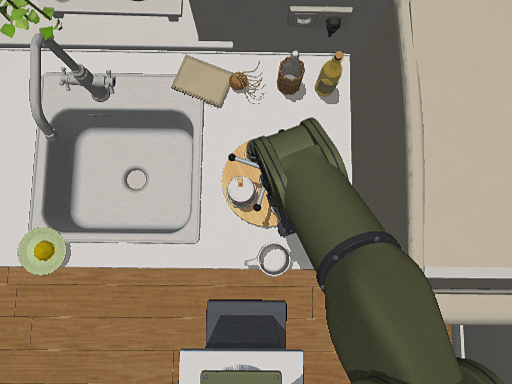

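Call:
play_rows([
  [0,0,0,0.02,0,0,0],
  [0,0,0,0.02,0,0,0],
  [0,0,0,0.02,0,0,0],
  [0,0,0,0.018,0,0,0],
  [0,0,0,0,0,0,0],
  [0,0.003,0.0001,0,0,0,3],
  [0,0.003,0.0001,0,0,0,3],
  [0,0.003,0.0001,0,0,0,3],
])

```text
clock: 7.42
tool_pos: [0.5329, -0.0706, 0.3385]
eef_rot: [0.643, 0.766, 0.001, 0.001]
contact_force: [-0.2, -0.5, 0.1]
opening: 0.007
finger_force: 0.0
```

Call:
play_rows([
  [0,0.003,0.0001,0,0,0,3],
  [0,0.003,0.0001,0,0,0,3],
  [0,0.003,0.0001,0,0,0,3],
  [0,0.003,0.0001,0,0,0,3],
  [0,0.003,0.0001,0,0,0,3],
  [0,0.003,0.0001,0,0,0,3],
  [0,0.003,0.0001,0,0,0,3],
  [0,0.003,0.0001,0,0,0,3],
])

```text
clock: 8.43
tool_pos: [0.533, -0.0491, 0.3384]
eef_rot: [0.789, 0.615, -0.001, 0.002]
contact_force: [-1.0, -5.8, 3.7]
opening: 0.006
finger_force: 2.9
```

```bash
python3 s.py
```

```text
t 8.425 p [ 0.533  -0.0491  0.3384] q [ 0.22  0.68 -0.36  1.9   0.39  0.63 -0.63] tip z 0.1724
xaxis yaw 75.9 z [ 0.    -0.004 -1.   ] F [-1.  -5.8  3.7] open 0.006483715096986391
finger r,ang 0.0592 168.0 hub in tool [0.0022 0.0592 0.0001]
```

Call:
play_rows([
  [0,0.0031,0.0001,0,0,0,3],
  [0,0.0031,0.0001,0,0,0,3],
  [0,0.0031,0.0001,0,0,0,3],
  [0,0.0031,0.0001,0,0,0,3],
  [0,0.0031,0.0001,0,0,0,3],
  [0,0.0031,0.0001,0,0,0,3],
  [0,0.0031,0.0001,0,0,0,3],
  [0,0.0031,0.0001,0,0,0,3],
])

```text
clock: 9.43
tool_pos: [0.5433, -0.0267, 0.3383]
eef_rot: [0.899, 0.438, -0.001, 0.001]
contact_force: [-3.1, -5.6, 2.7]
opening: 0.007
finger_force: 2.9
```

Call:
play_rows([
  [0,0.0031,0.0001,0,0,0,3],
  [0,0.0031,0.0001,0,0,0,3],
  [0,0.0031,0.0001,0,0,0,3],
  [0,0.0031,0.0001,0,0,0,3],
  [0,0.0031,0.0001,0,0,0,3],
  [0,0.0031,0.0001,0,0,0,3],
  [0,0.0031,0.0001,0,0,0,3],
  [0,0.0031,0.0001,0,0,0,3],
])

```text
clock: 10.42
tool_pos: [0.5619, -0.0105, 0.3383]
eef_rot: [0.97, 0.241, -0.001, 0.001]
contact_force: [-5.0, -3.4, 4.4]
opening: 0.005
finger_force: 2.9
```

```bash
python3 s.py
```

```text
t 10.425 p [ 0.5619 -0.0105  0.3383] q [ 0.    0.7  -0.11  1.83  0.13  0.63 -1.27] tip z 0.1723
xaxis yaw 27.9 z [-0.002 -0.002 -1.   ] F [-5.  -3.4  4.4] open 0.0048992239356572724
finger r,ang 0.0587 119.6 hub in tool [0.0017 0.0587 0.    ]
```

Call:
play_rows([
  [0,0.0031,0.0001,0,0,0,3],
  [0,0.0031,0.0001,0,0,0,3],
  [0,0.0031,0.0001,0,0,0,3],
  [0,0.0031,0.0001,0,0,0,3],
  [0,0.0031,0.0001,0,0,0,3],
  [0,0.0031,0.0001,0,0,0,3],
  [0,0.0031,0.0001,0,0,0,3],
  [0,0.0031,0.0001,0,0,0,3],
])

```text
clock: 11.42
tool_pos: [0.5852, -0.0031, 0.3381]
eef_rot: [0.999, 0.035, -0.002, -0.0]
contact_force: [-6.0, -1.4, 3.1]
opening: 0.004
finger_force: 2.8
```

Call:
play_rows([
  [0,0.0031,0.0001,0,0,0,3],
  [0,0.0031,0.0001,0,0,0,3],
  [0,0.0031,0.0001,0,0,0,3],
  [0,0.0031,0.0001,0,0,0,3],
  [0,0.0031,0.0001,0,0,0,3],
  [0,0.0031,0.0001,0,0,0,3],
  [0,0.002,0.0001,0,0,0,2],
  [0,0,0,0,0,0,0],
])

```text
clock: 12.42
tool_pos: [0.606, -0.0044, 0.3378]
eef_rot: [0.99, -0.138, -0.001, -0.001]
contact_force: [-4.8, -0.9, 2.8]
opening: 0.002
finger_force: 2.2
```

```bash
python3 s.py;  python3 -c "
from h import *
a=look('top'); b=look('side')
cv2.imwrite('pics/t2.png',np.hstack([cv2.resize(a[120:290,190:350],(400,425)),cv2.resize(b[110:270,160:350],(400,425))])[:,:,::-1])"
```

```text
t 12.425 p [ 0.606  -0.0044  0.3378] q [-0.13  0.75  0.11  1.7  -0.12  0.7  -1.81] tip z 0.1718
xaxis yaw -15.9 z [-0.003  0.001 -1.   ] F [-4.8 -0.9  2.8] open 0.002170523390422808
finger r,ang 0.059 75.2 hub in tool [ 0.0011  0.059  -0.    ]
```

View pics/t2.png

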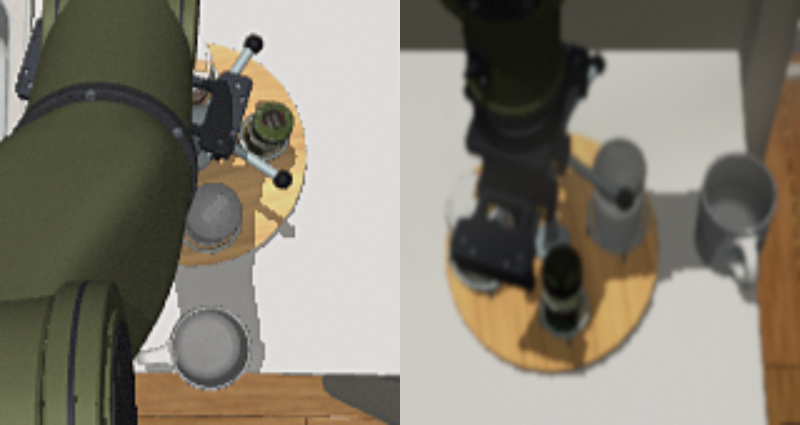

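Left is the top view: star balls at about (291,138) and (304,192) full-frame, with the sugar nearly in line with the mug. I'll compute the stand angle from the balls.

```bash
cat > ang.py <<'E'
from h import *
import sys
im=look('top')
c=np.array([.5909,-.0615])
mug=np.array([.3868,-.0800]); w=np.degrees(np.arctan2(*(mug-c)[::-1])); print('mug dir',w)
pts=eval(sys.argv[1])
for u,v in pts:
    g=im[v-8:v+9,u-8:u+9].max(2); ys,xs=np.nonzero(g<50); k=np.hypot(xs-8,ys-8)<7
    p=ray('top',u-8+xs[k].mean(),v-8+ys[k].mean(),.19)[:2]; d=p-c
    a=np.degrees(np.arctan2(d[1],d[0])); s=[(a+o-w+180)%360-180 for o in(45,135,225,315)]
    print(k.sum(),p.round(4),np.hypot(*d).round(4),a.round(2),'sugar-mug err',min(s,key=abs))
ms=finder.regions_of('top','mug')
if ms:
    m=ms[0]['mask']; p=cv2.distanceTransform(m.astype('uint8'),cv2.DIST_L2,5); 
    cs,_=cv2.findContours(m.astype('uint8'),cv2.RETR_EXTERNAL,cv2.CHAIN_APPROX_NONE); q=max(cs,key=len)[:,0]; q=q[(q[:,0]>262)]
    print('mug ellipse',cv2.fitEllipse(q))
print('sugar',spot('top','sugar'))
E
python3 ang.py '[(291,138),(304,192)]'
```

```text
mug dir -174.82075816900257
30 [ 0.666  -0.1119] 0.0904 -33.86 sugar-mug err 5.957634060461601
31 [ 0.5411 -0.1372] 0.0906 -123.34 sugar-mug err 6.482362070645081
mug ellipse ((273.52691650390625, 258.2939758300781), (31.950368881225586, 32.921443939208984), 148.49644470214844)
sugar [(0.95, array([ 0.5119, -0.0772,  0.1361]))]
```

```bash
python3 - <<'E'
from h import *
a=look('top')[236:284,240:300]
cv2.imwrite('pics/m.png',cv2.resize(a,None,fx=12,fy=12,interpolation=cv2.INTER_NEAREST)[:,:,::-1])
E
```

```text
(no output)
```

View pics/m.png

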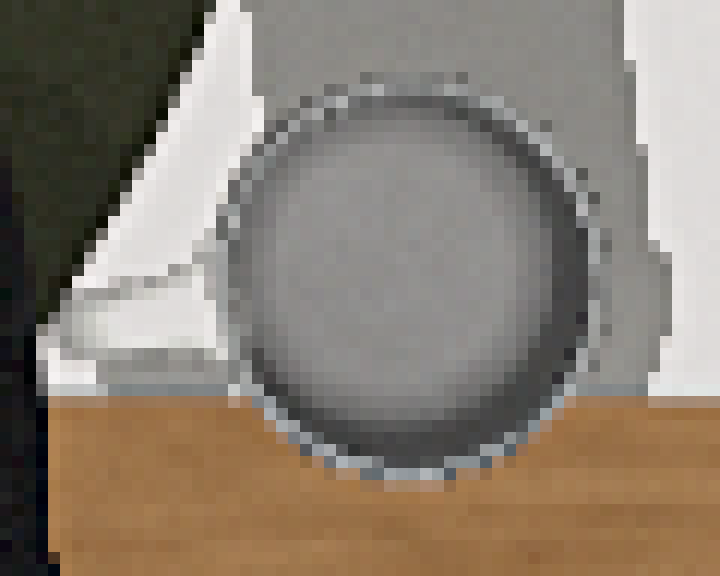

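The mug rim centre is at about (273.6,258.8), which puts the mug direction near -175.5°. About 6.8° clockwise remains.

Call:
play_rows([
  [0,0.0018,0,0,0,0,1.7],
  [0,0.0018,0,0,0,0,1.7],
  [0,0.0018,0,0,0,0,1.7],
  [0,0.0018,0,0,0,0,1.7],
  [0,0,0,0,0,0,0],
])

```text
clock: 13.35
tool_pos: [0.6137, -0.0064, 0.3371]
eef_rot: [0.981, -0.196, -0.0, -0.0]
contact_force: [-4.5, 0.7, 2.3]
opening: -0.001
finger_force: 2.0
```

```bash
sed -i 's/.3868,-.0800/.3877,-.0776/' ang.py; python3 s.py; python3 ang.py '[(293,140),(301,196)]'
```

```text
t 13.35 p [ 0.6137 -0.0064  0.3371] q [-0.14  0.76  0.14  1.68 -0.15  0.72 -1.89] tip z 0.1711
xaxis yaw -22.6 z [-0.     0.001 -1.   ] F [-4.5  0.7  2.3] open -0.001363806596046458
finger r,ang 0.0596 67.5 hub in tool [ 0.0001  0.0596 -0.    ]
mug dir -175.4697885904086
29 [ 0.659  -0.1216] 0.0908 -41.43 sugar-mug err -0.9583031127513095
32 [ 0.5311 -0.1298] 0.0908 -131.19 sugar-mug err -0.7230623430998548
mug ellipse ((273.4074401855469, 258.5604248046875), (32.56740188598633, 32.861167907714844), 2.103994131088257)
sugar [(0.63, array([ 0.512 , -0.0676,  0.1351]))]
```

Call:
play_rows([
  [0,-0.004,0,0,0,0,0],
  [0,-0.006,0,0,0,0,0],
  [0,-0.008,0,0,0,0,0],
  [0,0,0,0,0,0,0],
  [0,0,0,-0.03,0,0,0],
  [0,0,0,-0.05,0,0,0],
  [0,0,0,-0.05,0,0,0],
  [0,0,0,-0.05,0,0,0],
])

```text
clock: 14.5
tool_pos: [0.5971, -0.0, 0.5185]
eef_rot: [0.981, -0.197, 0.0, 0.0]
contact_force: [0.8, 0.4, -0.2]
opening: 0.007
finger_force: 0.0
```

```bash
python3 s.py; python3 ang.py '[(293,140),(301,196)]'
```

```text
t 14.5 p [ 0.5971 -0.      0.5185] q [-0.19  0.54  0.2   1.51 -0.11  1.11 -1.94] tip z 0.3525
xaxis yaw -22.7 z [ 0.001 -0.    -1.   ] F [ 0.8  0.4 -0.2] open 0.006999362714804055
finger r,ang 0.0618 84.2 hub in tool [0.0179 0.0591 0.    ]
mug dir -175.4697885904086
14 [ 0.6579 -0.1211] 0.0897 -41.66 sugar-mug err -1.1951698373767385
37 [ 0.5312 -0.1292] 0.0903 -131.4 sugar-mug err -0.9322063432874756
mug ellipse ((274.4414367675781, 258.6182861328125), (29.064620971679688, 33.00518035888672), 7.1840691566467285)
sugar []
```

Call:
play_rows([
  [0,-0.034,-0.033,-0.02,0,0,0],
  [0,-0.034,-0.033,-0.02,0,0,0],
  [0,-0.034,-0.033,-0.02,0,0,0],
  [0,-0.034,-0.033,0,0,0,0],
  [0,-0.034,-0.033,0,0,0,0],
  [0,-0.034,-0.033,0,0,0,0],
  [0,-0.034,-0.033,0,0,0,0],
  [0,-0.034,-0.033,0,0,0,0],
])

```text
clock: 15.65
tool_pos: [0.4471, 0.3497, 0.575]
eef_rot: [0.981, -0.196, -0.001, 0.001]
contact_force: [-0.2, 0.5, -0.7]
opening: 0.005
finger_force: 0.0
```

```bash
python3 s.py; python3 ang.py '[(293,140),(301,196),(237,147),(246,203)]'; python3 -c "
from h import *
a=look('top'); b=look('side')
cv2.imwrite('pics/t3.png',np.hstack([cv2.resize(a[120:290,190:350],(400,425)),cv2.resize(b[110:270,160:350],(400,425))])[:,:,::-1])"
```

```text
t 15.65 p [0.4471 0.3497 0.575 ] q [-0.86  0.45  0.18  1.49 -0.09  1.21 -2.63] tip z 0.409
xaxis yaw -22.7 z [-0.002 -0.002 -1.   ] F [-0.2  0.5 -0.7] open 0.004796788800115247
finger r,ang 0.4357 109.3 hub in tool [0.2912 0.3241 0.0005]
mug dir -175.4697885904086
32 [ 0.6588 -0.1215] 0.0906 -41.5 sugar-mug err -1.0336764554783713
38 [ 0.5312 -0.1293] 0.0903 -131.38 sugar-mug err -0.9133659908629852
28 [0.6497 0.0076] 0.0908 49.59 sugar-mug err 0.06428782874399985
30 [ 0.5213 -0.0036] 0.0906 140.23 sugar-mug err 0.7028952586888408
mug ellipse ((273.89910888671875, 258.68499755859375), (32.26369857788086, 32.67569351196289), 25.06446075439453)
sugar [(0.98, array([ 0.5115, -0.0655,  0.1355]))]
```

View pics/t3.png

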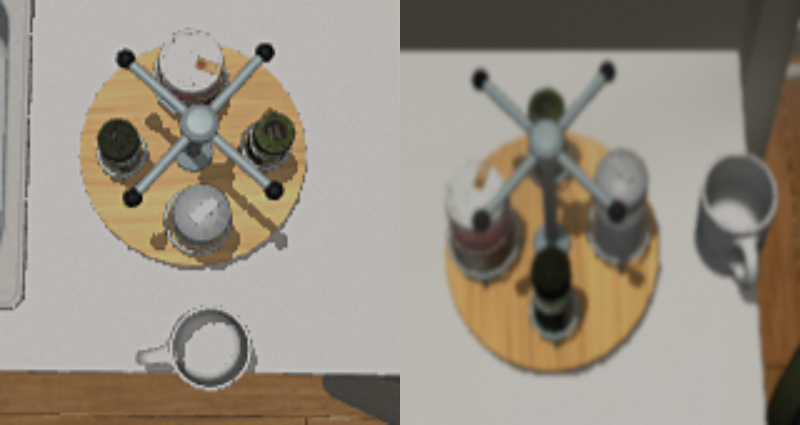

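All four balls are visible. The mean pointing error is about -0.3°, the jars are upright in their seats, and the mug hasn't moved.

```bash
python3 -c "
from h import *
print(r.finish_job())"
```

```text
the job is handed in; nothing more can be done
None
```

The stand was turned clockwise about 112° until the sugar shaker sat between the post and the mug, about 0.3° off line in the last camera check; the finger was then taken clear, the jars stayed upright, the mug stayed put, and the job is handed in.

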